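Find the slack gap of the letter cabinet with the feeler gauge

TASK

Lift the lid of the gauge case until it rests open on its stop, take out the feeler gauge and try its blade in the gaps of the letter cabinet's sloping front: it jams in two of them and goes fully home in one. Leave it standing fully home, shoulder on the face, in the gap that takes it, with the case open. Do not let the lid slam, do not drop the gauge or lay it down, and leave the other things standing where they are.

Things in the scene. Friction and masses are not known exactly. Their poses are not given: they have to be found in the camera images.
- case: Dark wooden gauge case, fixed on the table left or right of the middle, 140 mm deep (x), 200 mm wide (y). Walls 60 mm high, 6 mm thick; floor 6 mm; with its deep lid shut 114 mm high. Origin on the table under its centre; x points from its front (brass bar) to its back, z up. The lid's hinge line runs along y at x = +70 mm, z = 60 mm.
- lid (a joint): Angle of the case's lid: 0 shut, grows as the front edge lifts, 1.75 on its stop, leaning a little past upright. The lid weighs 0.25 kg and turns freely: it falls shut when let go below about 1.1 rad and falls open onto the stop above about 1.25.
- lid_bar (a point): Middle of the round brass bar handle in front of the lid: bar 10 mm thick, 64 mm long parallel to the hinge, 40 mm out from the lid's front face; with the lid shut it lies 85 mm above the table, at x = -110 mm in the case's frame. Turns with the lid (axes as the case's when shut).
- block: Light wooden block (fixed) on the case's floor, 50 x 70 mm, 50 mm high, with an upright through slot 8 mm (its x) by 28 mm (its y) in the middle in which the gauge stands. Origin under its centre, z up.
- gauge: The feeler gauge: a steel blade 5 mm thick (its x), 24 mm wide (its y), 48 mm long below a black handle 20 mm thick (x), 30 mm wide (y), 44 mm tall. 90 g more or less. Origin at the middle of the shoulder, where the blade leaves the handle: the blade reaches down to z = -48 mm, the handle up to z = +44 mm. At the start it stands upright in the block, blade down, its shoulder on the block's top.
- cabinet: Wooden letter cabinet, fixed, on the other side of the table's middle from the case; 200 mm deep, 232 mm wide, 55 mm high at its front and 190 mm at its back, with a front sloping 35 degrees from level in three bays side by side, each with one gap across it. Origin on the table under its centre, x from front to back, z up.
- face: The cabinet's sloping front. Origin: middle of the middle gap's mouth, in the surface, 130 mm above the table. z: outward normal, 35 degrees from upright, leaning to the cabinet's front (blades go in along -z); x: up the slope; y: along the gaps. Three gaps 72 mm apart along y, each 68 mm long (y) and 8 mm wide (x), with rounded lips (radius 4 mm). The mouths look alike.
- gap_left (a point): Middle of the mouth of the gap at y = +72 mm of the face, in its surface; axes as the face's. In one of the three gaps, not told which, the blade goes in 48 mm until the handle's shoulder lies on the face; the other two narrow to 3 mm at a depth of 14 mm and the blade jams there, shoulder 34 mm off the face.
- gap_mid (a point): Middle of the mouth of the middle gap (the face's origin); axes as the face's.
- gap_right (a point): Middle of the mouth of the gap at y = -72 mm of the face; axes as the face's.
- tape: tape measure, grey rounded block 44 x 44 x 26 mm lying in the case beside the slotted block; origin under its centre. Bystander.
- driver: small screwdriver, 150 mm long, lying on the table near the middle; origin on the table level, x axis along it. Bystander.
- bottle: amber glass scent bottle, 56 mm across, 160 mm high, standing between case and cabinet; origin under its centre. Bystander.
- candle: amber glass candle cup, 68 mm across, 70 mm high, at the left behind the books; origin under its centre. Bystander.
- books: pile of four books, about 150 x 210 x 66 mm, far to the left; origin under its centre. Bystander.
- plant: potted jade plant, pot 150 mm across, about 210 mm high in all, at the back in the middle; origin under the pot. Bystander.
- ship: model sailing ship 120 mm long, 180 mm high, at the back left; origin under its foot. Bystander.
- glasses: pair of spectacles 130 x 120 mm, 50 mm high, at the back right; origin on the table under the lenses. Bystander.

How it is judged:
By the outcome, as a careful person would: the job done as asked, in the order asked, and still so for the second after the job is handed in, with the robot touching nothing.
It also fails if it takes over 64 s, if anything falls off the work surface, if the arm or the gripper's body presses on something with over 40 N, if the wrist force passes 120 N, or if a joint passes its speed limit or range.

ROBOT

A 6-joint arm with a two-finger parallel gripper is mounted at the origin on the work surface. World frame = base frame: x ahead of the robot, y to its left, z up, the work surface at z = 0. Lengths are in mm, angles in rad, forces in N, time in s.
With the tool pointing down it reaches from about 400 to 925 mm from the base axis. Payload 12.5 kg.
Tool frame: the origin (TCP) lies on the centre line of the jaws, within the pads' length; the fingertips stand 19 mm ahead of it and the grasp point (between the pads) is the TCP; z points along the fingers, y is the line along which they close (so a half turn about z gives the same grasp; the last joint's range is limited). The gripper opens to 95 mm and grips with 3 to 60 N. Pads are 20 mm wide; open, the fingers measure 119 mm over their backs; the gripper's body (75 mm by 180 mm) begins 59 mm behind the grasp point.
Start: joints at [-1.366, 0.491, 1.559, -0, 1.092, -0.106], TCP at [191.16, -595.065, 233.661] pointing down, gripper open.
Joint ranges: [-3.1, 3.1], [-0.84, 2.19], [0.05, 2.79], [-1.13, 4.28], [0.06, 2.93], [-2.69, 2.69]. Speed limits (rad/s): [2.22, 2.22, 2.79, 3.14, 3.14, 3.14].

INTERFACE

Orientations are given as [roll, pitch, yaw] about the fixed x, y, z axes, in that order (R = Rz(yaw) Ry(pitch) Rx(roll)).
In Python, from cell import state, read_camera, job_done gives the robot as it stands.
- The arm moves only by the tool arm_command, never from a script. Its argument "deltas" is a list of rows, each an object of numbers: "dx", "dy", "dz": the shift along the world's x, y, z in m; "yaw": the turn about the world's z in degrees. In form: [{"dx": .., "dy": .., "dz": .., "yaw": ..}, ...]. A call has 1 to 20 rows; each row shifts and turns the commanded pose from where the row before left it; what a row does not reach is not made up. A row lasts 1/10 s, in which the tool goes at most 50 mm and 8.59 degrees, less where a joint would pass 70% of its speed; a pose out of reach is approached as far as the arm can. A call with a gripper value outside its range is refused whole. "gripper" is the finger opening in m, from 0 to 0.0951, set as the call begins (left out, the last holds). The fingers move at their own pace and stop on an object; the grip force is fixed at half the most. Time passes only in rows, so rows that do not move let the fingers close. It gives the time, the measured TCP pose, the force, the opening and the grip force at its end, in the units of the state.
- state(): the state, without advancing time (a new reading comes with each control period).
- read_camera(name): name is "side" or "top" or "wrist"; returns a dict with "color" (420x560x3 uint8, red, green, blue), "range_z" (420x560 float32, mm along the optical axis (not along the pixel's ray), 0 where there is no reading), "fx", "fy", "cx", "cy" (pixels), "extrinsics" (4x4, takes a point from camera to world coordinates). Camera axes: x right, y up, looking along -z (the intrinsics and any distortion apply to the point x, -y, -z); pixel columns grow to the right and rows downward; lengths in mm; the calibration is good to about 2 mm. A picture is of the moment at which its call begins.
- job_done(): hands the job in; it is judged then, once.
The state is a dict: "t": time; "joints": joint angles; "qvel": joint speeds; "tau": joint torques, N m; "eef_pos": TCP position; "tcp_rot": TCP orientation; "ft_force": force on the tool from outside, world axes, zero at the start; "moment": the same for the moment, N m; "opening": opening from 0.0 (shut) to 1.0 (fully open); "grip_force": force on a finger pad.
Only numpy, scipy, OpenCV 4.12 (cv2) and the standard library are available. Lean on these libraries where they do the work, as an engineer would, in place of code of your own. Each camera call takes 0.05 s, during which the arm holds its last target. There are 200 camera calls.

## Working session

There is one attempt and no reset: what is moved stays moved. The work goes in short steps, Python scripts to look and compute and a tool call to move; the robot and the scene stay as the last step left them, time stands still between calls to the robot, and variables do not carry over. Pictures are saved under pics/ and viewed, at most 10 in all, crops included, and the job is handed in when it is done.

Besides the shell and the picture viewer there is one more tool, called after "Emit:" as a command line: name --argument value ..., lists and objects as JSON in quotes. arm_command: Moves the arm, as the interface text tells. Its arguments: {"type":"object","properties":{"deltas":{"type":"array"},"gripper":{"type":"number"}},"required":["deltas"]}

```bash
mkdir -p pics
cat > h.py <<'E'
import numpy as np, cv2
from cell import state, read_camera, job_done
def snap(n, tag):
    c=read_camera(n); np.savez(f'pics/{tag}.npz',**{k:np.asarray(v) for k,v in c.items()})
    cv2.imwrite(f'pics/{tag}.png',c['color'][:,:,::-1]); return c
def load(tag): return dict(np.load(f'pics/{tag}.npz'))
def P(c,u,v,z=None):
    d=c['range_z'] if z is None else None
    zz=float(np.median([x for x in d[v-1:v+2,u-1:u+2].ravel() if x>0] or [0])) if z is None else z
    p=np.array([(u-c['cx'])/c['fx']*zz,-(v-c['cy'])/c['fy']*zz,-zz,1])
    return (c['extrinsics']@p)[:3]
def cloud(c):
    v,u=np.mgrid[0:420,0:560]; z=c['range_z'].astype(float)
    p=np.stack([(u-c['cx'])/c['fx']*z,-(v-c['cy'])/c['fy']*z,-z,np.ones_like(z)],-1)
    return (p@c['extrinsics'].T)[...,:3]
E
python3 - <<'E'
from h import *
a=snap('top','top0');b=snap('side','side0')
im=np.vstack([a['color'],b['color']])
for c in(a,b): print([k for k in c],c['fx'],c['extrinsics'].round(2).tolist())
print(state())
E
```

```text
['color', 'range_z', 'fx', 'fy', 'cx', 'cy', 'extrinsics'] 481.40449442864593 [[0.01, 0.99, -0.1, 490.84], [-1.0, 0.01, -0.0, 127.6], [-0.0, 0.1, 0.99, 1286.84], [0.0, 0.0, 0.0, 1.0]]
['color', 'range_z', 'fx', 'fy', 'cx', 'cy', 'extrinsics'] 421.35060684874094 [[-0.99, 0.1, -0.1, 470.47], [-0.14, -0.6, 0.78, 1038.81], [0.02, 0.79, 0.61, 795.85], [0.0, 0.0, 0.0, 1.0]]
{'t': 0.1, 'joints': array([-1.36557380e+00,  4.91444911e-01,  1.55936017e+00, -1.05507291e-05,
        1.09169574e+00, -1.05608975e-01]), 'qvel': array([-0.0010946 , -0.0009743 , -0.00140767, -0.00035535,  0.00037407,
       -0.00069515]), 'tau': array([ 1.62145538e-03, -6.13624549e+01, -2.58607525e+01,  6.93751196e-02,
        4.69698559e-02, -6.11118776e-05]), 'eef_pos': array([ 191.13290274, -594.86449316,  233.16371386]), 'tcp_rot': array([-3.14068856e+00, -8.64266218e-05,  3.10836329e-01]), 'ft_force': array([0.79812959, 0.15526873, 0.26875079]), 'moment': array([-0.04624997, -0.03747632,  0.05501838]), 'grip_force': 0.0, 'opening': 0.9965135098845537}
```

View pics/top0.png

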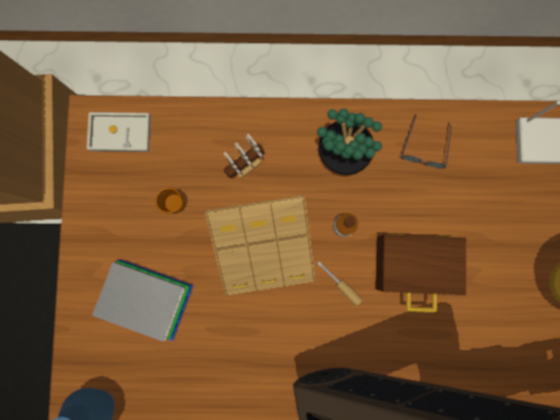

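View pics/side0.png

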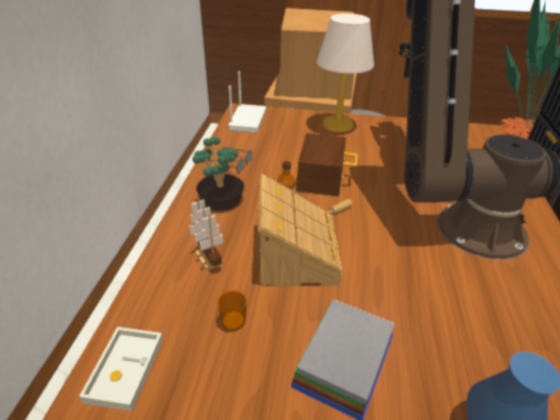

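The top view shows the shut case at (422,263) with its bar at (422,308), and the cabinet at (262,245). The bottle is at (345,224) and the driver at (340,284). I'll measure from depth and enlarge the cabinet and case.

Run:
```python
from h import *
a=load('top0');b=load('side0')
W=cloud(a)
def rect(m,name):
    p=W[m][:,:2].astype(np.float32); r=cv2.minAreaRect(p); print(name,m.sum(),np.round(r[0],1),np.round(r[1],1),round(r[2],2),'z',np.median(W[m][:,2]).round(1)); return r
v,u=np.mgrid[0:420,0:560]
box=lambda u0,u1,v0,v1:(u>u0)&(u<u1)&(v>v0)&(v<v1)
rect(box(370,475,225,302)&(W[...,2]>104)&(W[...,2]<124),'lid top')
rect(box(400,445,296,316)&(W[...,2]>72)&(W[...,2]<100),'bar')
m=box(200,318,190,300)&(W[...,2]>40); rect(m,'cab')
p=W[box(225,300,215,280)&(W[...,2]>60)]; c=p.mean(0); n=np.linalg.svd(p-c)[2][2]; n*=np.sign(n[2]); print('plane',c,n,'slope',np.degrees(np.arccos(n[2])),'az',np.degrees(np.arctan2(-n[1],-n[0])))
for t,c in(('bottle',(345,224)),('driver',(340,284)),('plant',(345,150))): print(t,P(a,*c).round())
s=cv2.resize(a['color'][185:305,195:330,::-1],None,fx=4.4,fy=4.4,interpolation=cv2.INTER_CUBIC); cv2.imwrite('pics/crop1.png',s)
s=cv2.resize(b['color'][165:295,245:355,::-1],None,fx=4.4,fy=4.4,interpolation=cv2.INTER_CUBIC); cv2.imwrite('pics/crop2.png',s)
```

```text
lid top 4820 [ 492.3 -196.6] [202.1 140.1] 88.54 z 112.7
bar 204 [ 394.8 -193.2] [34.7 72.7] 0.94 z 87.7
cab 8367 [528.5 197.1] [206.1 232.2] 9.78 z 122.8
plane [526.25944336 197.25939491 124.19837422] [-0.96368234 -0.0649771   0.25902571] slope 74.98774079169134 az 3.857378350324971
bottle [584.   2. 152.]
driver [438.   0.  23.]
plant [756.   5. 180.]
```

View pics/crop1.png

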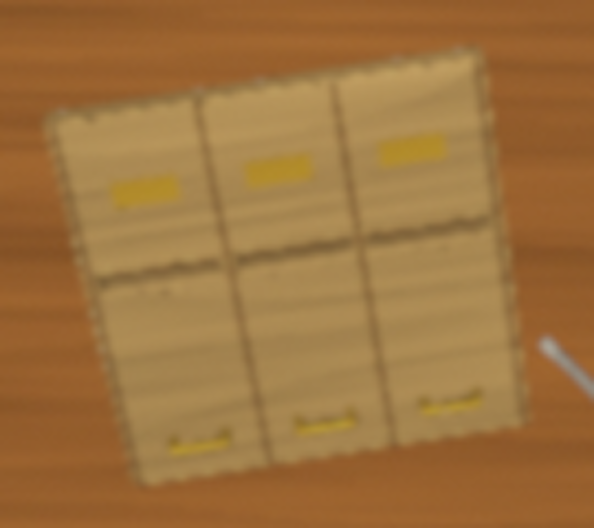

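The crop shows the three gap mouths as dark lines centred near (160,271), (297,251) and (428,231), which are full-image (231,247), (262,242) and (292,237). The case fit matches its given size: centre (492,-197), yaw -1.5°. Next I move above the bar and compute the gap points.

Emit:
arm_command --deltas '[{"dx": 0.016, "dy": 0.0334, "dz": -0.002, "yaw": 5.9}, {"dx": 0.016, "dy": 0.0334, "dz": -0.002, "yaw": 5.9}, {"dx": 0.016, "dy": 0.0334, "dz": -0.002, "yaw": 5.9}, {"dx": 0.016, "dy": 0.0334, "dz": -0.002, "yaw": 5.9}, {"dx": 0.016, "dy": 0.0334, "dz": -0.002, "yaw": 5.9}, {"dx": 0.016, "dy": 0.0334, "dz": -0.002, "yaw": 5.9}, {"dx": 0.016, "dy": 0.0334, "dz": -0.002, "yaw": 5.9}, {"dx": 0.016, "dy": 0.0334, "dz": -0.002, "yaw": 5.9}, {"dx": 0.016, "dy": 0.0334, "dz": -0.002, "yaw": 5.9}, {"dx": 0.016, "dy": 0.0334, "dz": -0.002, "yaw": 5.9}, {"dx": 0.016, "dy": 0.0334, "dz": -0.002, "yaw": 5.9}, {"dx": 0.016, "dy": 0.0334, "dz": -0.002, "yaw": 5.9}, {"dx": 0, "dy": 0}, {"dx": 0, "dy": 0}]' --gripper 0.036

```text
$.deltas[12]: bad value
```

Run:
```python
from h import *
a=load('top0'); W=cloud(a)
def ray(u,v,z): # intersect with plane z
    o=P(a,u,v,0.0); d=P(a,u,v,1000.)-o; return o+d*(z-o[2])/d[2]
for g in((231.4,246.6),(262.5,242),(292.3,237.5)): print('gap',ray(*g,130).round(1))
v,u=np.mgrid[0:420,0:560]
# robust plane fit
m=(u>225)&(u<305)&(v>215)&(v<275)&(W[...,2]>65)&(W[...,2]<180); p=W[m]
for i in range(8):
    A=np.c_[p[:,:2],np.ones(len(p))]; k=np.linalg.lstsq(A,p[:,2],rcond=None)[0]; r=abs(A@k-p[:,2]); p=p[r<max(4,2*np.median(r))]
print(k,len(p),'slope',np.degrees(np.arctan(np.hypot(*k[:2]))),'az',np.degrees(np.arctan2(k[1],k[0])))
s=state(); print(s['eef_pos'],s['tcp_rot'],s['opening'])
```

```text
gap [528.1 271.7 130. ]
gap [540.1 197.3 130. ]
gap [551.9 125.9 130. ]
[ 6.89193938e-01  1.18461025e-01 -2.65939321e+02] 3990 slope 34.96511610387016 az 9.752894674745782
[ 191.13290274 -594.86449316  233.16371386] [-3.14068856e+00 -8.64266218e-05  3.10836329e-01] 0.9965135098845537
```

Emit:
arm_command --deltas '[{"dx": 0.016, "dy": 0.0334, "dz": -0.002, "yaw": 5.9}, {"dx": 0.016, "dy": 0.0334, "dz": -0.002, "yaw": 5.9}, {"dx": 0.016, "dy": 0.0334, "dz": -0.002, "yaw": 5.9}, {"dx": 0.016, "dy": 0.0334, "dz": -0.002, "yaw": 5.9}, {"dx": 0.016, "dy": 0.0334, "dz": -0.002, "yaw": 5.9}, {"dx": 0.016, "dy": 0.0334, "dz": -0.002, "yaw": 5.9}, {"dx": 0.016, "dy": 0.0334, "dz": -0.002, "yaw": 5.9}, {"dx": 0.016, "dy": 0.0334, "dz": -0.002, "yaw": 5.9}, {"dx": 0.016, "dy": 0.0334, "dz": -0.002, "yaw": 5.9}, {"dx": 0.016, "dy": 0.0334, "dz": -0.002, "yaw": 5.9}, {"dx": 0.016, "dy": 0.0334, "dz": -0.002, "yaw": 5.9}, {"dx": 0.016, "dy": 0.0334, "dz": -0.002, "yaw": 5.9}, {"dx": 0.0, "dy": 0.0, "dz": 0.0, "yaw": 0.0}, {"dx": 0.0, "dy": 0.0, "dz": 0.0, "yaw": 0.0}]' --gripper 0.036

```text
t: 1.5
eef_pos: [383.3, -193.9, 209.6]
tcp_rot: [-3.142, 0.0, 1.547]
ft_force: [0.5, -0.2, 0.5]
opening: 0.378
grip_force: 0.0
```

Run:
```python
from h import *
c=snap('wrist','w1'); print(c['extrinsics'].round(2).tolist())
W=cloud(c); m=(W[...,2]>80)&(W[...,2]<98)&(W[...,0]<405)&(W[...,0]>340); p=W[m]
print(m.sum(),p.min(0) if m.sum() else '',p.max(0) if m.sum() else '')
bar=p[p[:,0]<388]; print(cv2.minAreaRect(bar[:,:2].astype(np.float32)))
```

```text
[[1.0, 0.02, 0.01, 383.85], [-0.02, 0.96, 0.28, -116.84], [-0.0, -0.28, 0.96, 360.59], [0.0, 0.0, 0.0, 1.0]]
1311 [ 376.66735933 -230.68131366   83.62397793] [ 404.91618627 -157.28467816   91.86126772]
((383.02557373046875, -193.83493041992188), (73.20154571533203, 11.20727252960205), 88.6645736694336)
```

View pics/w1.png

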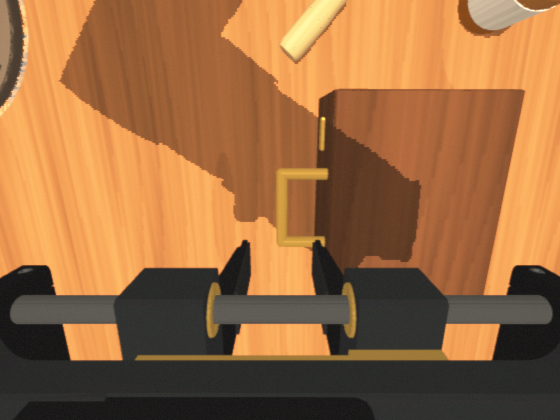

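The wrist view shows the bar between the open fingers in x, at (282,207), with depth placing it at (383,-194,85). I descend and grip.

Emit:
arm_command --deltas '[{"dx": 0.0, "dy": 0.0, "dz": -0.025, "yaw": 0.0}, {"dx": 0.0, "dy": 0.0, "dz": -0.025, "yaw": 0.0}, {"dx": 0.0, "dy": 0.0, "dz": -0.025, "yaw": 0.0}, {"dx": 0.0, "dy": 0.0, "dz": -0.025, "yaw": 0.0}, {"dx": 0.0, "dy": 0.0, "dz": -0.023, "yaw": 0.0}, {"dx": 0.0, "dy": 0.0, "dz": 0.0, "yaw": 0.0}]'

```text
t: 2.15
eef_pos: [381.9, -194.9, 84.7]
tcp_rot: [-3.138, -0.002, 1.544]
ft_force: [0.6, -0.4, 0.0]
opening: 0.378
grip_force: 0.0
```

Emit:
arm_command --deltas '[{"dx": 0.0, "dy": 0.0, "dz": 0.0, "yaw": 0.0}, {"dx": 0.0, "dy": 0.0, "dz": 0.0, "yaw": 0.0}, {"dx": 0.0, "dy": 0.0, "dz": 0.0, "yaw": 0.0}, {"dx": 0.0, "dy": 0.0, "dz": 0.0, "yaw": 0.0}, {"dx": 0.0, "dy": 0.0, "dz": 0.0, "yaw": 0.0}]' --gripper 0.0

```text
t: 2.65
eef_pos: [383.7, -194.5, 87.4]
tcp_rot: [3.14, 0.001, 1.546]
ft_force: [1.1, -0.0, 7.0]
opening: 0.096
grip_force: 30.0
```

Run:
```python
import numpy as np
th=np.linspace(0,1.75,36); a0=np.arctan2(25,180); r=np.hypot(180,25)
x=-r*np.cos(a0+th); z=r*np.sin(a0+th)
print([(round(a,1),round(b,1)) for a,b in zip(np.diff(x),np.diff(z))]); print(x[-1]-x[0],z[-1]-z[0])
```

```text
[(np.float64(1.5), np.float64(9.0)), (np.float64(1.9), np.float64(8.9)), (np.float64(2.4), np.float64(8.8)), (np.float64(2.8), np.float64(8.6)), (np.float64(3.2), np.float64(8.5)), (np.float64(3.6), np.float64(8.3)), (np.float64(4.1), np.float64(8.1)), (np.float64(4.5), np.float64(7.9)), (np.float64(4.8), np.float64(7.7)), (np.float64(5.2), np.float64(7.4)), (np.float64(5.6), np.float64(7.2)), (np.float64(5.9), np.float64(6.9)), (np.float64(6.3), np.float64(6.6)), (np.float64(6.6), np.float64(6.2)), (np.float64(6.9), np.float64(5.9)), (np.float64(7.2), np.float64(5.6)), (np.float64(7.5), np.float64(5.2)), (np.float64(7.7), np.float64(4.8)), (np.float64(7.9), np.float64(4.4)), (np.float64(8.1), np.float64(4.0)), (np.float64(8.3), np.float64(3.6)), (np.float64(8.5), np.float64(3.2)), (np.float64(8.7), np.float64(2.8)), (np.float64(8.8), np.float64(2.3)), (np.float64(8.9), np.float64(1.9)), (np.float64(9.0), np.float64(1.4)), (np.float64(9.0), np.float64(1.0)), (np.float64(9.1), np.float64(0.5)), (np.float64(9.1), np.float64(0.1)), (np.float64(9.1), np.float64(-0.4)), (np.float64(9.0), np.float64(-0.8)), (np.float64(9.0), np.float64(-1.3)), (np.float64(8.9), np.float64(-1.7)), (np.float64(8.8), np.float64(-2.2)), (np.float64(8.7), np.float64(-2.6))]
236.683938688757 147.66131904607136
```

Emit:
arm_command --deltas '[{"dx": 0.0015, "dy": 0.0, "dz": 0.009, "yaw": 0.0}, {"dx": 0.0019, "dy": 0.0, "dz": 0.0089, "yaw": 0.0}, {"dx": 0.0024, "dy": -0.0001, "dz": 0.0088, "yaw": 0.0}, {"dx": 0.0028, "dy": -0.0001, "dz": 0.0086, "yaw": 0.0}, {"dx": 0.0032, "dy": -0.0001, "dz": 0.0085, "yaw": 0.0}, {"dx": 0.0036, "dy": -0.0001, "dz": 0.0083, "yaw": 0.0}, {"dx": 0.0041, "dy": -0.0001, "dz": 0.0081, "yaw": 0.0}, {"dx": 0.0045, "dy": -0.0001, "dz": 0.0079, "yaw": 0.0}, {"dx": 0.0048, "dy": -0.0001, "dz": 0.0077, "yaw": 0.0}, {"dx": 0.0052, "dy": -0.0001, "dz": 0.0074, "yaw": 0.0}, {"dx": 0.0056, "dy": -0.0001, "dz": 0.0072, "yaw": 0.0}, {"dx": 0.0059, "dy": -0.0002, "dz": 0.0069, "yaw": 0.0}, {"dx": 0.0063, "dy": -0.0002, "dz": 0.0066, "yaw": 0.0}, {"dx": 0.0066, "dy": -0.0002, "dz": 0.0062, "yaw": 0.0}, {"dx": 0.0069, "dy": -0.0002, "dz": 0.0059, "yaw": 0.0}, {"dx": 0.0072, "dy": -0.0002, "dz": 0.0056, "yaw": 0.0}, {"dx": 0.0075, "dy": -0.0002, "dz": 0.0052, "yaw": 0.0}, {"dx": 0.0077, "dy": -0.0002, "dz": 0.0048, "yaw": 0.0}]'

```text
t: 4.45
eef_pos: [469.7, -196.4, 219.6]
tcp_rot: [-3.139, 0.0, 1.547]
ft_force: [-4.6, -4.1, 5.6]
opening: 0.095
grip_force: 30.0
```

Emit:
arm_command --deltas '[{"dx": 0.0079, "dy": -0.0002, "dz": 0.0044, "yaw": 0.0}, {"dx": 0.0081, "dy": -0.0002, "dz": 0.004, "yaw": 0.0}, {"dx": 0.0083, "dy": -0.0002, "dz": 0.0036, "yaw": 0.0}, {"dx": 0.0085, "dy": -0.0002, "dz": 0.0032, "yaw": 0.0}, {"dx": 0.0087, "dy": -0.0002, "dz": 0.0028, "yaw": 0.0}, {"dx": 0.0088, "dy": -0.0002, "dz": 0.0023, "yaw": 0.0}, {"dx": 0.0089, "dy": -0.0002, "dz": 0.0019, "yaw": 0.0}, {"dx": 0.009, "dy": -0.0002, "dz": 0.0014, "yaw": 0.0}, {"dx": 0.009, "dy": -0.0002, "dz": 0.001, "yaw": 0.0}, {"dx": 0.0091, "dy": -0.0002, "dz": 0.0005, "yaw": 0.0}, {"dx": 0.0091, "dy": -0.0002, "dz": 0.0001, "yaw": 0.0}, {"dx": 0.0091, "dy": -0.0002, "dz": -0.0004, "yaw": 0.0}, {"dx": 0.009, "dy": -0.0002, "dz": -0.0008, "yaw": 0.0}, {"dx": 0.009, "dy": -0.0002, "dz": -0.0013, "yaw": 0.0}, {"dx": 0.0089, "dy": -0.0002, "dz": -0.0017, "yaw": 0.0}, {"dx": 0.006, "dy": -0.0002, "dz": -0.0015, "yaw": 0.0}, {"dx": 0.004, "dy": -0.0001, "dz": -0.001, "yaw": 0.0}]'

```text
t: 6.15
eef_pos: [612.7, -200.0, 236.2]
tcp_rot: [-3.141, -0.0, 1.546]
ft_force: [0.0, -4.4, 0.1]
opening: 0.096
grip_force: 30.0
```

Emit:
arm_command --deltas '[{"dx": 0.002, "dy": 0.0, "dz": -0.0006, "yaw": 0.0}, {"dx": 0.002, "dy": 0.0, "dz": -0.0006, "yaw": 0.0}, {"dx": 0.002, "dy": 0.0, "dz": -0.0006, "yaw": 0.0}, {"dx": 0.0, "dy": 0.0, "dz": 0.0, "yaw": 0.0}]'

```text
t: 6.55
eef_pos: [618.5, -200.0, 234.4]
tcp_rot: [-3.141, 0.0, 1.546]
ft_force: [-0.4, -5.9, 0.2]
opening: 0.096
grip_force: 30.0
```

Emit:
arm_command --deltas '[{"dx": 0.0015, "dy": 0.0, "dz": -0.0005, "yaw": 0.0}, {"dx": 0.0, "dy": 0.0, "dz": 0.0, "yaw": 0.0}]'

```text
t: 6.75
eef_pos: [620.0, -200.0, 234.0]
tcp_rot: [-3.141, 0.0, 1.547]
ft_force: [-1.2, -5.8, 0.3]
opening: 0.099
grip_force: 30.0
```

Emit:
arm_command --deltas '[{"dx": 0.0, "dy": 0.0, "dz": 0.0, "yaw": 0.0}, {"dx": 0.0, "dy": 0.0, "dz": 0.0, "yaw": 0.0}, {"dx": 0.0, "dy": 0.0, "dz": 0.0, "yaw": 0.0}, {"dx": 0.0, "dy": 0.0, "dz": 0.0, "yaw": 0.0}, {"dx": 0.0, "dy": 0.0, "dz": 0.015, "yaw": 0.0}, {"dx": 0.0, "dy": 0.0, "dz": 0.03, "yaw": 0.0}, {"dx": 0.0, "dy": 0.0, "dz": 0.03, "yaw": 0.0}, {"dx": -0.02, "dy": 0.0, "dz": 0.0, "yaw": -6.0}, {"dx": -0.035, "dy": 0.0, "dz": 0.0, "yaw": -8.0}, {"dx": -0.035, "dy": 0.0, "dz": 0.0, "yaw": -8.0}, {"dx": -0.035, "dy": 0.0, "dz": 0.0, "yaw": -8.0}, {"dx": -0.035, "dy": 0.0, "dz": 0.0, "yaw": -8.0}, {"dx": -0.035, "dy": 0.0, "dz": 0.0, "yaw": -8.0}, {"dx": -0.035, "dy": 0.0, "dz": 0.0, "yaw": -8.0}, {"dx": 0.0, "dy": 0.0, "dz": 0.0, "yaw": 0.0}]' --gripper 0.045

```text
t: 8.25
eef_pos: [387.0, -199.2, 309.9]
tcp_rot: [3.142, 0.0, 0.598]
ft_force: [-0.3, -0.7, -0.6]
opening: 0.475
grip_force: 0.0
```

Run:
```python
from h import *
c=snap('wrist','w2'); a=snap('top','top1')
A=cv2.resize(a['color'][185:335,340:500],(640,600)); B=c['color']
cv2.imwrite('pics/m2.png',np.hstack([cv2.resize(A[:, :, ::-1],(400,375)),cv2.resize(B[:,:,::-1],(400,300)) if 0 else cv2.copyMakeBorder(cv2.resize(B[:,:,::-1],(400,300)),0,75,0,0,cv2.BORDER_CONSTANT)]))
```

```text
(no output)
```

View pics/m2.png

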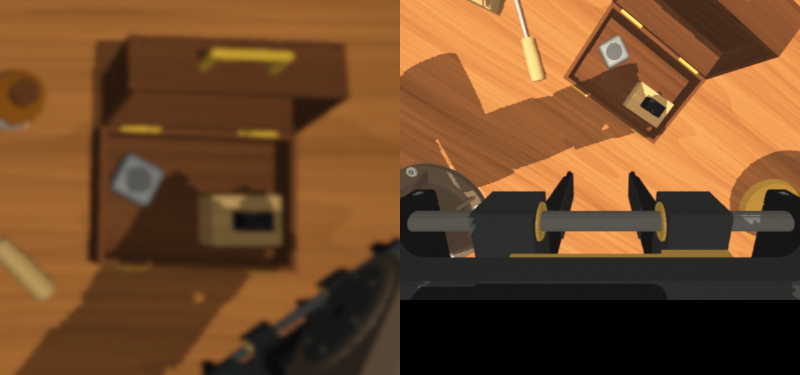

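The lid is open on its stop. The block is at the right front of the case, and the black handle is at (653,105) in the montage, wrist pixel (354,147). I'll measure handle and block from depth.

Run:
```python
from h import *
for t,(u0,u1,v0,v1) in(('w2',(300,400,100,200)),('top1',(410,470,255,290))):
    c=load(t); W=cloud(c); v,u=np.mgrid[0:420,0:560]; b=(u>u0)&(u<u1)&(v>v0)&(v<v1)
    for n,z0,z1 in(('handle',93,110),('block',50,62)):
        m=b&(W[...,2]>z0)&(W[...,2]<z1)&(W[...,0]>425)
        if n=='block': m&=c['color'].astype(int).sum(-1)>250
        else: m&=c['color'].astype(int).sum(-1)<150
        if m.sum()<5: print(t,n,m.sum()); continue
        r=cv2.minAreaRect(W[m][:,:2].astype(np.float32)); print(t,n,m.sum(),np.round(r[0],1),np.round(r[1],1),round(r[2],1),W[m][:,2].mean().round(1))
print(P(load('w2'),354,147))
```

```text
w2 handle 416 [ 470.7 -245.7] [19.1 29.3] 1.8 99.7
w2 block 1873 [ 469.8 -253.4] [86.4 87.4] 88.6 56.4
top1 handle 87 [ 470.2 -244.3] [17.1 29.4] 0.8 98.4
top1 block 96 [ 480.7 -246.1] [25.2 66.6] 0.8 55.2
[ 472.53377373 -241.34191041  100.03493921]
```

The gauge is at (470.6,-245.5), handle top at 100 as expected, yaw about 1.3°. I go over it, then down to grip the handle across its width.

Emit:
arm_command --deltas '[{"dx": 0.0167, "dy": -0.0093, "dz": -0.02, "yaw": -6.6}, {"dx": 0.0167, "dy": -0.0093, "dz": -0.02, "yaw": -6.6}, {"dx": 0.0167, "dy": -0.0093, "dz": -0.02, "yaw": -6.6}, {"dx": 0.0167, "dy": -0.0093, "dz": -0.02, "yaw": -6.6}, {"dx": 0.0167, "dy": -0.0093, "dz": -0.02, "yaw": -6.6}, {"dx": 0.0, "dy": 0.0, "dz": -0.024, "yaw": 0.0}, {"dx": 0.0, "dy": 0.0, "dz": -0.024, "yaw": 0.0}, {"dx": 0.0, "dy": 0.0, "dz": -0.024, "yaw": 0.0}, {"dx": 0.0, "dy": 0.0, "dz": -0.024, "yaw": 0.0}, {"dx": 0.0, "dy": 0.0, "dz": -0.015, "yaw": 0.0}, {"dx": 0.0, "dy": 0.0, "dz": -0.011, "yaw": 0.0}, {"dx": 0.0, "dy": 0.0, "dz": 0.0, "yaw": 0.0}, {"dx": 0.0, "dy": 0.0, "dz": 0.0, "yaw": 0.0}]' --gripper 0.05

```text
t: 9.65
eef_pos: [473.9, -246.4, 87.6]
tcp_rot: [3.141, -0.0, 0.029]
ft_force: [0.5, -0.3, -0.0]
opening: 0.529
grip_force: 0.0
```

Emit:
arm_command --deltas '[{"dx": -0.0032, "dy": 0.0008, "dz": 0.0, "yaw": -0.4}, {"dx": 0.0, "dy": 0.0, "dz": 0.0, "yaw": 0.0}]'

```text
t: 9.85
eef_pos: [470.0, -245.6, 88.2]
tcp_rot: [3.141, -0.001, 0.021]
ft_force: [-0.2, -0.0, -0.1]
opening: 0.527
grip_force: 0.0
```

Emit:
arm_command --deltas '[{"dx": 0.0, "dy": 0.0, "dz": 0.0, "yaw": 0.0}, {"dx": 0.0, "dy": 0.0, "dz": 0.0, "yaw": 0.0}, {"dx": 0.0, "dy": 0.0, "dz": 0.0, "yaw": 0.0}, {"dx": 0.0, "dy": 0.0, "dz": 0.0, "yaw": 0.0}, {"dx": 0.0, "dy": 0.0, "dz": 0.0, "yaw": 0.0}]' --gripper 0.0

```text
t: 10.35
eef_pos: [470.1, -245.6, 87.6]
tcp_rot: [3.141, -0.0, 0.021]
ft_force: [-0.5, 0.1, 3.1]
opening: 0.314
grip_force: 30.0
```

Emit:
arm_command --deltas '[{"dx": 0.0, "dy": 0.0, "dz": 0.01, "yaw": 0.0}, {"dx": 0.0, "dy": 0.0, "dz": 0.012, "yaw": 0.0}, {"dx": 0.0, "dy": 0.0, "dz": 0.012, "yaw": 0.0}, {"dx": 0.0, "dy": 0.0, "dz": 0.009, "yaw": 0.0}, {"dx": 0.0, "dy": 0.0, "dz": 0.0, "yaw": 0.0}, {"dx": 0.0, "dy": 0.0, "dz": 0.0, "yaw": 0.0}]'

```text
t: 10.95
eef_pos: [470.0, -245.6, 130.7]
tcp_rot: [3.141, -0.0, 0.021]
ft_force: [-0.5, 0.1, -1.3]
opening: 0.317
grip_force: 30.0
```

Gripped and lifted, so the blade tip is still about 5 mm in the slot. I use the slot to tilt the gauge 35° in the grip, handle towards the front.

Emit:
arm_command --deltas '[{"dx": -0.0035, "dy": 0.0, "dz": -0.0001, "yaw": 0.0}, {"dx": -0.0034, "dy": 0.0, "dz": -0.0002, "yaw": 0.0}, {"dx": -0.0034, "dy": 0.0, "dz": -0.0004, "yaw": 0.0}, {"dx": -0.0034, "dy": 0.0, "dz": -0.0005, "yaw": 0.0}, {"dx": -0.0034, "dy": 0.0, "dz": -0.0007, "yaw": 0.0}, {"dx": -0.0033, "dy": 0.0, "dz": -0.0008, "yaw": 0.0}]'

```text
t: 11.55
eef_pos: [450.5, -246.0, 128.0]
tcp_rot: [3.14, -0.003, 0.021]
ft_force: [5.4, 0.1, 2.3]
opening: 0.313
grip_force: 30.0
```

Emit:
arm_command --deltas '[{"dx": -0.0033, "dy": 0.0, "dz": -0.0008, "yaw": 0.0}, {"dx": -0.0033, "dy": 0.0, "dz": -0.0009, "yaw": 0.0}, {"dx": -0.0032, "dy": 0.0, "dz": -0.001, "yaw": 0.0}, {"dx": -0.0032, "dy": 0.0, "dz": -0.0011, "yaw": 0.0}, {"dx": -0.0031, "dy": 0.0, "dz": -0.001, "yaw": 0.0}, {"dx": -0.003, "dy": 0.0, "dz": -0.001, "yaw": 0.0}, {"dx": -0.003, "dy": 0.0, "dz": -0.0012, "yaw": 0.0}, {"dx": -0.0029, "dy": 0.0, "dz": -0.0012, "yaw": 0.0}, {"dx": 0.0, "dy": 0.0, "dz": 0.0, "yaw": 0.0}]'

```text
t: 12.45
eef_pos: [424.1, -245.4, 119.2]
tcp_rot: [-3.141, 0.001, 0.021]
ft_force: [2.9, -1.7, 0.4]
opening: 0.31
grip_force: 30.0
```

Emit:
arm_command --deltas '[{"dx": 0.0, "dy": 0.0, "dz": 0.02, "yaw": 0.0}, {"dx": 0.0, "dy": 0.0, "dz": 0.03, "yaw": 0.0}, {"dx": 0.0, "dy": 0.0, "dz": 0.03, "yaw": 0.0}, {"dx": 0.0, "dy": 0.01, "dz": 0.032, "yaw": 0.85}, {"dx": 0.0083, "dy": 0.036, "dz": 0.002, "yaw": 0.85}, {"dx": 0.0083, "dy": 0.036, "dz": 0.0, "yaw": 0.85}, {"dx": 0.0083, "dy": 0.036, "dz": 0.0, "yaw": 0.85}, {"dx": 0.0083, "dy": 0.036, "dz": 0.0, "yaw": 0.85}, {"dx": 0.0083, "dy": 0.036, "dz": 0.0, "yaw": 0.85}, {"dx": 0.0083, "dy": 0.036, "dz": 0.0, "yaw": 0.85}, {"dx": 0.0083, "dy": 0.036, "dz": 0.0, "yaw": 0.85}, {"dx": 0.0083, "dy": 0.036, "dz": 0.0, "yaw": 0.85}, {"dx": 0.0083, "dy": 0.036, "dz": 0.0, "yaw": 0.85}, {"dx": 0.0, "dy": 0.0287, "dz": -0.012, "yaw": 0.85}, {"dx": 0.0, "dy": 0.0, "dz": -0.013, "yaw": 0.0}, {"dx": 0.0, "dy": 0.0, "dz": 0.0, "yaw": 0.0}, {"dx": 0.0, "dy": 0.0, "dz": 0.0, "yaw": 0.0}]'

```text
t: 14.15
eef_pos: [498.6, 116.8, 208.2]
tcp_rot: [3.142, 0.003, 0.184]
ft_force: [0.1, -0.4, -1.3]
opening: 0.313
grip_force: 30.0
```

Run:
```python
from h import *
c=snap('wrist','w3'); b=snap('side','s3')
A=cv2.resize(b['color'][110:290,220:380,::-1],(400,450)); B=cv2.resize(c['color'][60:330,140:420,::-1],(400,386))
B=cv2.copyMakeBorder(B,0,64,0,0,cv2.BORDER_CONSTANT); cv2.imwrite('pics/m3.png',np.hstack([A,B]))
```

```text
(no output)
```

View pics/m3.png

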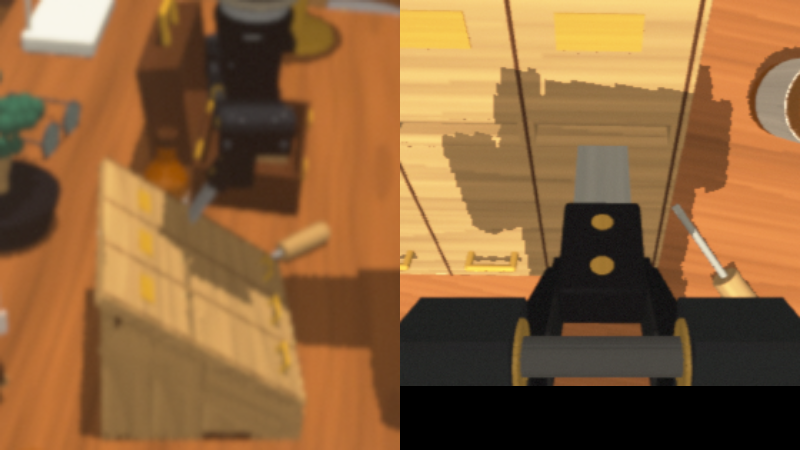

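The wrist view shows the tilted gauge. The blade runs from crop (575,205) to its tip edge at y≈146, just below the right gap's band at y≈122–142 (x 535–670). I'll measure the tilt, tip and gap from this frame.

Run:
```python
from h import *
c=load('w3'); W=cloud(c)
ex=np.array([.9856,.1693,0]); ey=np.array([-.1693,.9856,0]); n=np.array([-.5653,-.0971,.8192]); fx=np.cross(ey,n)
uv=lambda x,y:(140+(x-400)/1.4286,60+y/1.4286)
# blade plane
u0,v0=uv(582,152);u1,v1=uv(622,200)
p=W[int(v0):int(v1),int(u0):int(u1)].reshape(-1,3); q=p.mean(0); nn=np.linalg.svd(p-q)[2][2]; nn*=np.sign(nn@ex)*-1
print('blade normal',nn,'tilt',np.degrees(np.arctan2(nn@[0,0,1],-(nn@ex))),'fit rms',abs((p-q)@nn).mean(),'az',np.degrees(np.arctan2(-nn[1],-nn[0])))
# face plane from this view
v,u=np.mgrid[0:420,0:560]
m=(W[...,2]>70)&(W[...,2]<180)&(v<170)&(u>150)&(u<320); p=W[m]
k=np.array([.6892,.11846,-265.94])
for i in range(10):
    A=np.c_[p[:,:2],np.ones(len(p))]; r=abs(A@k-p[:,2]); s=r<(8 if i<2 else 3); p=p[s]; A=A[s]; k=np.linalg.lstsq(A,p[:,2],rcond=None)[0]
print('face',k,np.degrees(np.arctan(np.hypot(*k[:2]))),np.degrees(np.arctan2(k[1],k[0])),len(p))
# print colour profile & depth along column through blade and next to it
G=np.array([552.3,126.5,130])
for uu in (247,318):
    print(uu,[(vv,int(c['color'][vv,uu].sum()),round(float((W[vv,uu]-G)@n),1),round(float((W[vv,uu]-G)@fx),1)) for vv in range(140,168,1)])
for uu in (270,281,292):
    print(uu,[(vv,int(c['color'][vv,uu].sum()),W[vv,uu].round(1).tolist()) for vv in range(158,168,2)])
```

```text
blade normal [-0.98541047 -0.15142474 -0.07769652] tilt -4.456709195953659 fit rms 3.4817891852871568 az 8.736115852991249
face [ 6.94573026e-01  1.16705113e-01 -2.67346976e+02] 35.157397740494844 9.53798715719781 23377
247 [(140, 317, 1.2, 11.0), (141, 322, 1.3, 10.3), (142, 323, 0.4, 8.7), (143, 331, 0.4, 7.8), (144, 331, 0.9, 7.3), (145, 317, -0.1, 5.6), (146, 310, 1.4, 5.9), (147, 332, -11.1, -5.4), (148, 339, -10.0, -5.4), (149, 331, -8.4, -5.1), (150, 324, -7.5, -5.3), (151, 323, -5.8, -4.8), (152, 326, -6.1, -6.0), (153, 320, -4.7, -5.8), (154, 330, -3.6, -5.8), (155, 355, -2.2, -5.5), (156, 362, -1.3, -5.7), (157, 363, -1.1, -6.5), (158, 366, -0.7, -7.1), (159, 352, 0.4, -7.1), (160, 351, 1.3, -7.2), (161, 338, 0.8, -8.7), (162, 323, 0.9, -9.6), (163, 333, 1.1, -10.4), (164, 333, 1.6, -10.9), (165, 336, 1.1, -12.4), (166, 333, 0.8, -13.7), (167, 336, 0.3, -15.3)]
318 [(140, 327, 1.1, 11.7), (141, 327, 1.5, 11.2), (142, 331, 1.2, 10.1), (143, 331, 0.2, 8.5), (144, 322, 1.5, 8.6), (145, 326, 1.5, 7.8), (146, 314, 0.2, 5.8), (147, 305, -0.6, 4.2), (148, 318, -11.3, -5.6), (149, 
[... 288 characters left out ...]
 352, 0.4, -8.1), (162, 337, 0.5, -9.0), (163, 326, 0.2, -10.3), (164, 327, 0.6, -10.9), (165, 336, 1.6, -11.1), (166, 340, 0.9, -12.7), (167, 340, 1.2, -13.4)]
270 [(158, 364, [546.0, 132.8, 125.7]), (160, 352, [544.5, 132.6, 125.7]), (162, 354, [545.2, 132.2, 141.4]), (164, 354, [544.1, 131.9, 143.3]), (166, 356, [543.2, 131.7, 146.3])]
281 [(158, 362, [547.4, 124.8, 125.3]), (160, 349, [546.1, 124.6, 126.6]), (162, 352, [546.7, 124.7, 142.4]), (164, 358, [545.7, 124.5, 144.7]), (166, 358, [544.5, 124.3, 145.8])]
292 [(158, 368, [549.0, 116.9, 126.3]), (160, 362, [547.6, 116.7, 126.9]), (162, 357, [548.0, 117.2, 141.4]), (164, 364, [547.0, 117.1, 144.2]), (166, 360, [545.9, 117.0, 146.1])]
```

The depth profile puts the gap's lower wall at fx≈-5.2, so its centre is about 1 mm downhill of the blade. The blade tip is 12.7 mm off the face and well aligned. I correct by 1 mm and go in along the face normal.

Emit:
arm_command --deltas '[{"dx": -0.0008, "dy": -0.0001, "dz": -0.0006, "yaw": 0.0}, {"dx": 0.0023, "dy": 0.0004, "dz": -0.0033, "yaw": 0.0}, {"dx": 0.0023, "dy": 0.0004, "dz": -0.0033, "yaw": 0.0}, {"dx": 0.0023, "dy": 0.0004, "dz": -0.0033, "yaw": 0.0}, {"dx": 0.0023, "dy": 0.0004, "dz": -0.0033, "yaw": 0.0}, {"dx": 0.0023, "dy": 0.0004, "dz": -0.0033, "yaw": 0.0}, {"dx": 0.0, "dy": 0.0, "dz": 0.0, "yaw": 0.0}]'

```text
t: 14.95
eef_pos: [510.1, 119.1, 190.8]
tcp_rot: [3.142, 0.001, 0.184]
ft_force: [0.3, -0.3, -0.4]
opening: 0.311
grip_force: 30.0
```

Emit:
arm_command --deltas '[{"dx": 0.0017, "dy": 0.0003, "dz": -0.0025, "yaw": -0.7}, {"dx": 0.0017, "dy": 0.0003, "dz": -0.0025, "yaw": 0.0}, {"dx": 0.0017, "dy": 0.0003, "dz": -0.0025, "yaw": 0.0}, {"dx": 0.0, "dy": 0.0, "dz": 0.0, "yaw": 0.0}]'

```text
t: 15.35
eef_pos: [514.0, 119.7, 185.5]
tcp_rot: [3.141, 0.002, 0.172]
ft_force: [-15.5, -2.9, 23.4]
opening: 0.314
grip_force: 30.0
```

At 14 mm depth there is 28 N along the normal, so the right gap jams. I back out and try the middle gap, 72 mm over.

Emit:
arm_command --deltas '[{"dx": -0.0017, "dy": -0.0003, "dz": 0.0025, "yaw": 0.0}, {"dx": -0.0034, "dy": -0.0006, "dz": 0.0049, "yaw": 0.0}, {"dx": -0.0034, "dy": -0.0006, "dz": 0.0049, "yaw": 0.0}, {"dx": -0.0034, "dy": -0.0006, "dz": 0.0049, "yaw": 0.0}, {"dx": -0.0034, "dy": -0.0006, "dz": 0.0049, "yaw": 0.0}, {"dx": -0.003, "dy": 0.018, "dz": 0.0, "yaw": 0.0}, {"dx": -0.003, "dy": 0.018, "dz": 0.0, "yaw": 0.0}, {"dx": -0.003, "dy": 0.018, "dz": 0.0, "yaw": 0.0}, {"dx": -0.003, "dy": 0.017, "dz": 0.0, "yaw": 0.0}, {"dx": 0.0, "dy": 0.0, "dz": 0.0, "yaw": 0.0}, {"dx": 0.0, "dy": 0.0, "dz": 0.0, "yaw": 0.0}]'

```text
t: 16.45
eef_pos: [487.8, 188.2, 206.2]
tcp_rot: [3.141, -0.0, 0.173]
ft_force: [-0.8, 0.2, 0.0]
opening: 0.314
grip_force: 30.0
```

```bash
cat > meas.py <<'E'
from h import *
import sys
def run(tag,G):
    c=snap('wrist',tag); W=cloud(c)
    ey=np.array([-.1693,.9856,0]); n=np.array([-.5653,-.0971,.8192]); fx=np.cross(ey,n)
    F=np.stack([(W-G)@fx,(W-G)@ey,(W-G)@n],-1); x,y,z=F[...,0],F[...,1],F[...,2]
    ok=c['range_z']>0
    face=ok&(abs(z)<5)&(abs(x)>10)&(abs(x)<25)&(abs(y)<30)&(x>0); z0=np.median(z[face])
    g=ok&(abs(y)>17)&(abs(y)<32)&(z<z0-3)&(z>z0-10)&(abs(x)<12); print('lower wall',np.median(x[g]).round(2),'n',g.sum(),'face z',z0.round(2))
    b=ok&(abs(y)<9)&(z>z0+3)&(z<z0+45)&(abs(x)<12); 
    pz,px=z[b],x[b]; k=np.polyfit(pz,px,1)
    for i in range(5): s=abs(np.polyval(k,pz)-px)<2; k=np.polyfit(pz[s],px[s],1)
    print('blade top face: x at tip',np.polyval(k,pz[s].min()).round(2),'tip z',(np.percentile(pz[s],1)-z0).round(2),'tilt err deg',np.degrees(np.arctan(k[0])).round(2),s.sum())
    print('blade y',np.percentile(y[b],[2,98]).round(1)); print('move fx by',(np.median(x[g])+4-(np.polyval(k,pz[s].min())-2.5)).round(2))
E
python3 -c "
from meas import *
run('w4',np.array([540.1,197.4,130]))
print(state()['eef_pos'],state()['tcp_rot'])"
```

```text
lower wall -5.42 n 254 face z 0.85
blade top face: x at tip 1.61 tip z 11.22 tilt err deg 7.29 921
blade y [-8.6  8.7]
move fx by -0.53
[487.85842667 187.86963253 206.17068607] [ 3.14138132e+00 -6.56156612e-05  1.72238406e-01]
```

Run:
```python
from h import *
ey=np.array([-.1693,.9856,0]); n=np.array([-.5653,-.0971,.8192]); fx=np.cross(ey,n)
for t,G in(('w3',[552.3,126.5,130]),('w4',[540.1,197.4,130])):
    c=load(t);W=cloud(c)-np.array(G); x,y,z=W@fx,W@ey,W@n
    for lo in range(8,100,6):
        m=(abs(y)<8)&(z>lo)&(z<lo+6)&(abs(x)<25)
        print(lo,m.sum(),np.percentile(x[m],[10,50,90]).round(1) if m.sum() else '',end=' | ')
    print()
```

```text
8 25 [1.5 2.1 2.5] | 14 123 [2.  2.6 3.1] | 20 135 [2.9 3.6 4. ] | 26 134 [3.6 4.2 4.7] | 32 152 [4.3 4.8 5.5] | 38 164 [5.1 5.7 6.2] | 44 167 [5.9 6.5 7.1] | 50 96 [6.7 7.1 7.7] | 56 45 [15.2 15.8 16.3] | 62 220 [15.7 16.3 17. ] | 68 236 [16.6 17.2 17.8] | 74 255 [17.2 17.9 18.5] | 80 276 [18.  18.7 19.4] | 86 291 [18.8 19.5 20.2] | 92 343 [19.5 20.3 21. ] | 98 660 [13.  19.5 21.1] | 
8 49 [1.3 1.9 2.5] | 14 129 [1.8 2.3 2.8] | 20 132 [2.6 3.1 3.7] | 26 142 [3.3 3.9 4.5] | 32 151 [4.  4.7 5.3] | 38 162 [4.7 5.4 6.1] | 44 177 [5.5 6.1 6.8] | 50 59 [6.2 6.8 7.4] | 56 103 [14.6 15.2 15.7] | 62 224 [15.4 16.  16.6] | 68 240 [16.3 16.8 17.5] | 74 268 [16.9 17.5 18.1] | 80 283 [17.6 18.3 18.9] | 86 304 [18.5 19.1 19.8] | 92 339 [19.2 19.8 20.5] | 98 921 [ 5.4 14.8 20.4] |
```

The blade's lean is about 7° short of the face normal: its top face drifts 0.125 mm per mm. The force at 14 mm was still purely along the normal, so the right gap's jam is real. I'll put the tip 8 mm into the middle gap and use its lip to add the missing tilt.

Emit:
arm_command --deltas '[{"dx": -0.0004, "dy": -0.0001, "dz": -0.0003, "yaw": 0.0}, {"dx": 0.0023, "dy": 0.0004, "dz": -0.0033, "yaw": 0.0}, {"dx": 0.0023, "dy": 0.0004, "dz": -0.0033, "yaw": 0.0}, {"dx": 0.0023, "dy": 0.0004, "dz": -0.0033, "yaw": 0.0}, {"dx": 0.0023, "dy": 0.0004, "dz": -0.0033, "yaw": 0.0}, {"dx": 0.0017, "dy": 0.0003, "dz": -0.0025, "yaw": 0.0}, {"dx": 0.0, "dy": 0.0, "dz": 0.0, "yaw": 0.0}]'

```text
t: 17.2
eef_pos: [498.5, 190.0, 189.6]
tcp_rot: [3.141, 0.001, 0.172]
ft_force: [0.3, -0.3, -0.4]
opening: 0.313
grip_force: 30.0
```

Emit:
arm_command --deltas '[{"dx": -0.002, "dy": -0.00035, "dz": -0.0014, "yaw": 0.0}, {"dx": -0.002, "dy": -0.00035, "dz": -0.0014, "yaw": 0.0}, {"dx": -0.002, "dy": -0.00035, "dz": -0.0014, "yaw": 0.0}, {"dx": -0.002, "dy": -0.00035, "dz": -0.0014, "yaw": 0.0}, {"dx": -0.002, "dy": -0.00035, "dz": -0.0014, "yaw": 0.0}]'

```text
t: 17.7
eef_pos: [488.3, 188.3, 183.2]
tcp_rot: [3.142, -0.001, 0.172]
ft_force: [2.6, -0.1, 2.8]
opening: 0.312
grip_force: 30.0
```

```bash
cat > tilt.py <<'E'
from h import *
ey=np.array([-.1693,.9856,0]); n=np.array([-.5653,-.0971,.8192]); fx=np.cross(ey,n)
def tilt(tag,G):
    c=snap('wrist',tag);W=cloud(c)-np.array(G); x,y,z=W@fx,W@ey,W@n
    for lo in range(2,90,6):
        m=(abs(y)<8)&(z>lo)&(z<lo+6)&(abs(x)<25)
        print(lo,m.sum(),np.percentile(x[m],[10,50,90]).round(1) if m.sum() else '',end=' | ')
    s=state(); d=s['eef_pos']-np.array(G); print('\ntcp fx,ey,n',d@fx,d@ey,d@n,s['ft_force'])
E
python3 -c "
from tilt import *
tilt('w5',[540.1,197.4,130])"
```

```text
2 165 [-0.8 -0.2  0.4] | 8 163 [-0.8 -0.2  0.3] | 14 183 [-0.8 -0.1  0.5] | 20 193 [-0.7 -0.1  0.4] | 26 204 [-0.7 -0.   0.5] | 32 66 [-0.5  0.2  0.6] | 38 131 [6.8 7.4 8. ] | 44 256 [7.  7.6 8.3] | 50 286 [7.1 7.8 8.4] | 56 294 [7.2 7.8 8.3] | 62 307 [7.2 7.8 8.5] | 68 339 [7.3 8.  8.6] | 74 380 [7.3 8.1 8.7] | 80 837 [-7.2  3.2  8.1] | 86 0  | 
tcp fx,ey,n -13.054506179945275 -0.1964000819139179 73.76150464283147 [ 1.98412443 -0.22946942  2.76350015]
```

The tilt is now within 0.6° of the normal, at 8 mm depth. I move 1.3 mm uphill to centre the blade and push in.

Emit:
arm_command --deltas '[{"dx": 0.001, "dy": 0.0002, "dz": 0.0007, "yaw": 0.0}, {"dx": 0.0011, "dy": 0.0002, "dz": -0.0016, "yaw": 0.0}, {"dx": 0.0011, "dy": 0.0002, "dz": -0.0016, "yaw": 0.0}, {"dx": 0.0011, "dy": 0.0002, "dz": -0.0016, "yaw": 0.0}, {"dx": 0.0011, "dy": 0.0002, "dz": -0.0016, "yaw": 0.0}, {"dx": 0.0, "dy": 0.0, "dz": 0.0, "yaw": 0.0}]'

```text
t: 18.35
eef_pos: [493.8, 189.3, 177.0]
tcp_rot: [3.141, 0.001, 0.172]
ft_force: [0.3, 0.2, -0.7]
opening: 0.313
grip_force: 30.0
```

No force at about 16 mm, so I continue carefully.

Emit:
arm_command --deltas '[{"dx": 0.0011, "dy": 0.0002, "dz": -0.0016, "yaw": 0.0}, {"dx": 0.0011, "dy": 0.0002, "dz": -0.0016, "yaw": 0.0}, {"dx": 0.0011, "dy": 0.0002, "dz": -0.0016, "yaw": 0.0}, {"dx": 0.0, "dy": 0.0, "dz": 0.0, "yaw": 0.0}]'

```text
t: 18.75
eef_pos: [497.1, 189.9, 172.3]
tcp_rot: [3.141, 0.0, 0.172]
ft_force: [0.2, 0.4, -0.7]
opening: 0.317
grip_force: 30.0
```

Emit:
arm_command --deltas '[{"dx": 0.0014, "dy": 0.00024, "dz": -0.002, "yaw": 0.0}, {"dx": 0.0014, "dy": 0.00024, "dz": -0.002, "yaw": 0.0}, {"dx": 0.0014, "dy": 0.00024, "dz": -0.002, "yaw": 0.0}, {"dx": 0.0014, "dy": 0.00024, "dz": -0.002, "yaw": 0.0}, {"dx": 0.0014, "dy": 0.00024, "dz": -0.002, "yaw": 0.0}, {"dx": 0.0, "dy": 0.0, "dz": 0.0, "yaw": 0.0}]'

```text
t: 19.35
eef_pos: [504.1, 191.1, 162.3]
tcp_rot: [3.141, 0.0, 0.172]
ft_force: [-0.3, -0.3, -1.6]
opening: 0.314
grip_force: 30.0
```

```bash
python3 -c "
from tilt import *
tilt('w6',[540.1,197.4,130])"
```

```text
2 183 [0.2 0.9 1.5] | 8 13 [7.3 7.5 7.9] | 14 222 [7.9 8.5 9.2] | 20 269 [8.1 8.7 9.4] | 26 286 [8.1 8.8 9.4] | 32 302 [8.2 8.9 9.5] | 38 322 [8.3 9.  9.5] | 44 351 [8.4 9.1 9.8] | 50 395 [8.4 9.1 9.8] | 56 666 [-6.7  1.8  8.4] | 62 0  | 68 0  | 74 0  | 80 0  | 86 0  | 
tcp fx,ey,n -11.37860762688023 -0.14348054470534918 47.50477341021207 [ 0.2068369   0.00103506 -0.88395492]
```

Emit:
arm_command --deltas '[{"dx": 0.0011, "dy": 0.0002, "dz": -0.0016, "yaw": 0.0}, {"dx": 0.0011, "dy": 0.0002, "dz": -0.0016, "yaw": 0.0}, {"dx": 0.0011, "dy": 0.0002, "dz": -0.0016, "yaw": 0.0}, {"dx": 0.0011, "dy": 0.0002, "dz": -0.0016, "yaw": 0.0}, {"dx": 0.0011, "dy": 0.0002, "dz": -0.0016, "yaw": 0.0}, {"dx": 0.0, "dy": 0.0, "dz": 0.0, "yaw": 0.0}]'

```text
t: 20.0
eef_pos: [509.6, 192.1, 154.3]
tcp_rot: [3.141, 0.0, 0.172]
ft_force: [0.5, -0.4, -1.3]
opening: 0.313
grip_force: 30.0
```

Emit:
arm_command --deltas '[{"dx": 0.0006, "dy": 0.0001, "dz": -0.0008, "yaw": 0.0}, {"dx": 0.0006, "dy": 0.0001, "dz": -0.0008, "yaw": 0.0}, {"dx": 0.0, "dy": 0.0, "dz": 0.0, "yaw": 0.0}]'

```text
t: 20.3
eef_pos: [510.8, 192.3, 152.9]
tcp_rot: [3.141, 0.0, 0.172]
ft_force: [0.2, -0.1, -1.0]
opening: 0.313
grip_force: 30.0
```

Emit:
arm_command --deltas '[{"dx": 0.0006, "dy": 0.0001, "dz": -0.0008, "yaw": 0.0}, {"dx": 0.0, "dy": 0.0, "dz": 0.0, "yaw": 0.0}]'

```text
t: 20.5
eef_pos: [511.4, 192.4, 152.2]
tcp_rot: [3.142, 0.0, 0.172]
ft_force: [0.0, 0.8, 0.1]
opening: 0.313
grip_force: 30.0
```

```bash
python3 -c "
from tilt import *
tilt('w7',[540.1,197.4,130])"
```

```text
2 233 [8.3 8.8 9.4] | 8 261 [8.4 9.  9.7] | 14 287 [8.4 9.1 9.7] | 20 308 [8.5 9.1 9.8] | 26 329 [8.6 9.3 9.9] | 32 353 [ 8.7  9.5 10.1] | 38 405 [ 8.6  9.4 10. ] | 44 635 [-6.6  1.4  8.4] | 50 0  | 56 0  | 62 0  | 68 0  | 74 0  | 80 0  | 86 0  | 
tcp fx,ey,n -11.160397262738202 -0.07650393429890075 34.91459839431416 [-1.60258158 -0.14485265 -0.10900593]
```

Emit:
arm_command --deltas '[{"dx": 0.0006, "dy": 0.0001, "dz": -0.0008, "yaw": 0.0}, {"dx": 0.0, "dy": 0.0, "dz": 0.0, "yaw": 0.0}]'

```text
t: 20.75
eef_pos: [511.3, 192.4, 152.0]
tcp_rot: [3.141, 0.001, 0.172]
ft_force: [-6.0, -1.5, 8.0]
opening: 0.316
grip_force: 30.0
```

Emit:
arm_command --deltas '[{"dx": 0.0006, "dy": 0.0001, "dz": -0.0008, "yaw": 0.0}, {"dx": 0.0, "dy": 0.0, "dz": 0.0, "yaw": 0.0}]'

```text
t: 20.95
eef_pos: [511.4, 192.4, 151.6]
tcp_rot: [3.141, 0.002, 0.172]
ft_force: [-11.4, -2.3, 16.1]
opening: 0.309
grip_force: 30.0
```

Shoulder contact builds 20 N along the normal with the blade 48 mm in, so it is home. I release and retreat straight up.

Emit:
arm_command --deltas '[{"dx": 0.0, "dy": 0.0, "dz": 0.0, "yaw": 0.0}, {"dx": 0.0, "dy": 0.0, "dz": 0.0, "yaw": 0.0}, {"dx": 0.0, "dy": 0.0, "dz": 0.0, "yaw": 0.0}, {"dx": 0.0, "dy": 0.0, "dz": 0.0, "yaw": 0.0}, {"dx": 0.0, "dy": 0.0, "dz": 0.01, "yaw": 0.0}, {"dx": 0.0, "dy": 0.0, "dz": 0.02, "yaw": 0.0}, {"dx": 0.0, "dy": 0.0, "dz": 0.03, "yaw": 0.0}, {"dx": 0.0, "dy": 0.0, "dz": 0.03, "yaw": 0.0}, {"dx": 0.0, "dy": 0.0, "dz": 0.03, "yaw": 0.0}, {"dx": -0.02, "dy": 0.0, "dz": 0.02, "yaw": 0.0}, {"dx": -0.03, "dy": 0.0, "dz": 0.0, "yaw": 0.0}, {"dx": -0.03, "dy": 0.0, "dz": 0.0, "yaw": 0.0}, {"dx": 0.0, "dy": 0.0, "dz": 0.0, "yaw": 0.0}, {"dx": 0.0, "dy": 0.0, "dz": 0.0, "yaw": 0.0}, {"dx": 0.0, "dy": 0.0, "dz": 0.0, "yaw": 0.0}]' --gripper 0.055

```text
t: 22.45
eef_pos: [433.4, 192.6, 290.9]
tcp_rot: [3.142, -0.001, 0.172]
ft_force: [-0.8, -0.1, -1.1]
opening: 0.58
grip_force: 0.0
```

```bash
python3 -c "
from tilt import *
tilt('w8',[540.1,197.4,130])
b=snap('side','s8'); c=load('w8')
A=cv2.resize(b['color'][110:290,220:380,::-1],(400,450)); B=cv2.copyMakeBorder(cv2.resize(c['color'][:,:,::-1],(400,300)),0,150,0,0,cv2.BORDER_CONSTANT)
cv2.imwrite('pics/m8.png',np.hstack([A,B]))"
```

```text
2 74 [ 6.7  7.3 19.4] | 8 61 [6.7 7.2 7.5] | 14 70 [6.7 7.2 7.7] | 20 74 [6.5 7.1 7.6] | 26 62 [6.7 7.1 7.5] | 32 80 [6.6 7.1 7.6] | 38 129 [-8.   6.8  7.5] | 44 316 [-9.5 -1.4  5.1] | 50 0  | 56 0  | 62 0  | 68 0  | 74 0  | 80 0  | 86 0  | 
tcp fx,ey,n 5.334573006511377 13.327793349511357 192.36607747493736 [ 0.53705143 -0.42431424 -0.48440562]
```

View pics/m8.png

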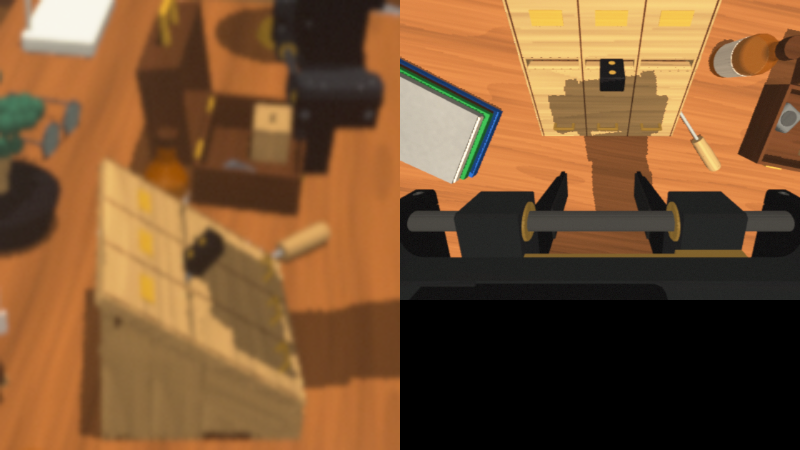

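The handle stands normal to the face in the middle gap, at (205,252) on the left and (612,75) on the right. The case is open and the bystanders are in place. One check of the handle top's height above the face, then I hand in.

```bash
python3 -c "
from tilt import *
c=load('w8');W=cloud(c)-np.array([540.1,197.4,130]);x,y,z=W@fx,W@ey,W@n
m=(abs(y)<12)&(abs(x+2)<6)&(z>30)&(z<60); f=(abs(y)<30)&(x>14)&(x<30)&(abs(z)<5)
h=np.median(z[m])-np.median(z[f]); print(m.sum(),h)
if h<46.5: print(job_done())"
```

```text
343 44.000513121353826
the job is handed in; nothing more can be done
None
```

The job is handed in: the gauge stands fully home in the middle gap, with the handle top 44.0 mm above the face. It jammed in the right gap, the left gap wasn't tried, and the case is open with the other things in place.

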